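# Tip the bobbins into the basket and stack the empty tray

### The arm

A 6-joint arm with a two-finger parallel gripper is mounted at the origin on the work surface. World frame = base frame: x ahead of the robot, y to its left, z up, the work surface at z = 0. Lengths are in m, angles in rad, forces in N, time in s.
With the tool pointing down it reaches from about 0.4 to 0.925 m from the base axis. Payload 12.5 kg.
Tool frame: the origin (TCP) lies at the very end of the fingers, on their centre line; the grasp point (between the pads) lies 19 mm behind it; z points along the fingers, y is the line along which they close (so a half turn about z gives the same grasp; the last joint's range is limited). The gripper opens to 95 mm and grips with 3 to 60 N. Pads are 20 mm wide; open, the fingers measure 119 mm over their backs; the gripper's body (75 mm by 180 mm) begins 59 mm behind the grasp point.
Start: joints at [1.149, 0.491, 1.559, -0, 1.092, -0.106], TCP at [0.194, 0.594, 0.215] pointing down, gripper open.
Joint ranges: [-3.1, 3.1], [-0.84, 2.19], [0.05, 2.79], [-1.13, 4.28], [0.06, 2.93], [-2.69, 2.69]. Speed limits (rad/s): [2.22, 2.22, 2.79, 3.14, 3.14, 3.14].

### API

Orientations are given as a rotation vector (axis times angle).
In Python, from bench import * gives the robot as it stands.
- The arm moves only by the tool move_arm, never from a script. Its argument "rows" is a list that holds one entry, the list of rows, each a list of 6 numbers: the shift along the tool's x, y, z in m, then the turn, a rotation vector about the tool's x, y, z in rad. In form: [[[x, y, z, rx, ry, rz], ...]]. A call has 1 to 12 rows; each row shifts and turns the commanded pose from where the row before left it, along the tool's axes as they then stand; what a row does not reach is not made up. A row lasts 1/10 s, in which the tool goes at most 50 mm and 8.59 degrees, less where a joint would pass 70% of its speed; a pose out of reach is approached as far as the arm can. A call with a gripper value outside its range is refused whole. "grip" is the finger opening in m, from 0 to 0.0951, set as the call begins (left out, the last holds). The fingers move at their own pace and stop on an object; "grip_force" is the grip in N (left out, the last holds). Time passes only in rows, so rows that do not move let the fingers close. It gives the time, the measured TCP pose, the force, the opening and the grip force at its end, in the units of the state.
- get_obs(): the state, without advancing time (a new reading comes with each control period).
- get_image(name): name is "scene" or "top" or "wrist"; returns a dict with "image" (480x640x3 uint8, blue, green, red), "vertical_fov" (degrees; the focal length in pixels is half the picture's height over the tangent of half this angle, whatever the lens; pixels are square), "cx", "cy" (the principal point, pixels), "R" (3x3) and "t" (3): a world point X has camera coordinates R X + t. Camera axes: x right, y down, z forward; pixel columns grow to the right and rows downward; lengths in m; the calibration is good to about 2 mm. A picture is of the moment at which its call begins. There is no depth.
- hand_in(): hands the job in; it is judged then, once.
The state is a dict: "time": time; "q": joint angles; "dq": joint speeds; "joint_efforts": joint torques, N m; "position": TCP position; "tcp_rot": TCP orientation; "wrist_force": force on the tool from outside, world axes, zero at the start; "moment": the same for the moment, N m; "opening": finger opening in m; "finger_force": force on a finger pad.
Only numpy, scipy, OpenCV 4.12 (cv2) and the standard library are available. Lean on these libraries where they do the work, as an engineer would, in place of code of your own. Each camera call takes 0.05 s, during which the arm holds its last target. There are 200 camera calls.

### The job

Carry the loaded tray to the empty white basket without losing any of its four wooden bobbins, and tip it there so that they all slide off its open end into the basket; do not pick them out one by one. Then put the emptied tray squarely on top of the pile of two empty trays, rim over rim with its handle over theirs, and let go. Leave the other things on the table as they stand.

Things in the scene. Friction and masses are not known exactly. Their poses are not given: they have to be found in the camera images.
- tray: Loaded wooden tray with four bobbins, on the table: 160 mm long (own x), 180 wide (y), 40 high; floor 5 thick, walls 12 thick at both sides and the back; the front end (+x) is fully open, with no lip. A bar handle sticks out behind (-x). Origin: centre of the underside, z up. 0.14 to 0.21 kg. Smooth varnished wood: bobbins start to slide at a tilt of 15 to 23 degrees
- tray_handle (a point): Point at which to take the loaded tray's handle: centre of the bar, 130 mm behind the tray's origin (50 mm behind the back wall) and 26 mm above its underside. The bar is straight, along the tray's x, 26 mm wide (y) and 24 mm high, and reaches from 80 to 170 mm behind the origin; it does not stand above the rim. Axes as the tray's
- tray_lip (a point): Middle of the loaded tray's open front edge, on the floor's upper face: 80 mm ahead of the tray's origin, 5 mm above its underside. Axes as the tray's
- bobbin1: A wooden bobbin (spool) of 20 g, identical to the other three: a round core of 18 mm diameter between two square end plates 34 x 34 x 8 mm, 64 mm long over all; origin at its centre, 17 mm above what it lies on; own y axis along the core. It does not roll. It lies loose on the loaded tray
- bobbin2: A wooden bobbin (spool) of 20 g, identical to the other three: a round core of 18 mm diameter between two square end plates 34 x 34 x 8 mm, 64 mm long over all; origin at its centre, 17 mm above what it lies on; own y axis along the core. It does not roll. It lies loose on the loaded tray
- bobbin3: A wooden bobbin (spool) of 20 g, identical to the other three: a round core of 18 mm diameter between two square end plates 34 x 34 x 8 mm, 64 mm long over all; origin at its centre, 17 mm above what it lies on; own y axis along the core. It does not roll. It lies loose on the loaded tray
- bobbin4: A wooden bobbin (spool) of 20 g, identical to the other three: a round core of 18 mm diameter between two square end plates 34 x 34 x 8 mm, 64 mm long over all; origin at its centre, 17 mm above what it lies on; own y axis along the core. It does not roll. It lies loose on the loaded tray
- basket: Empty white perforated plastic storage basket, open on top: 200 mm (own x) by 210 mm (own y) outside, 100 mm high, walls and floor 4 mm; loose on the table, 0.35 kg. Origin at the centre of the underside, z up
- pile_bottom: Lower of the pile's two empty trays, standing on the table; same shape, size, origin and axes as the loaded tray. Loose
- pile_top: Upper of the pile's two empty trays, of the same shape, size, origin and axes as the loaded tray, rim over rim on the lower one: underside 40 mm, rim 80 mm above the table. Loose. A tray set squarely on it has its origin 40 mm above this origin, with the same axes, and rests on the 12 mm wide wall tops
- pile_top_handle (a point): Centre of the bar handle of the pile's upper tray, 130 mm behind its origin and 26 mm above its underside. Axes as that tray's
- pot1: Bystander: small lidded clear plastic pot, 54 mm diameter, 42 mm high; origin under its centre. Loose
- pot2: Bystander: another such pot, 54 mm diameter, 42 mm high; origin under its centre. Loose
- tape: Bystander: cardboard tape core, a ring of 90 mm diameter, 24 mm high, lying flat; origin under its centre. Loose
- comb: Bystander: dark wooden weaving comb with steel teeth, 185 mm long (own x), 70 mm wide, 14 mm high, lying flat. Loose

How it is judged:
On the way, in this order (a step that is already met when the one before it is completed fails the run):
1. the tray is lifted with its open end over the basket, all four bobbins still on it (x of tray_lip in the frame of basket between -0.13 and 0.13 m and y of tray_lip in the frame of basket between -0.135 and 0.135 m and z of tray_lip in the frame of basket above 0.06 m and x of bobbin1 in the frame of tray between -0.09 and 0.085 m and y of bobbin1 in the frame of tray between -0.09 and 0.09 m and z of bobbin1 in the frame of tray between 0.01 and 0.06 m and x of bobbin2 in the frame of tray between -0.09 and 0.085 m and y of bobbin2 in the frame of tray between -0.09 and 0.09 m and z of bobbin2 in the frame of tray between 0.01 and 0.06 m and x of bobbin3 in the frame of tray between -0.09 and 0.085 m and y of bobbin3 in the frame of tray between -0.09 and 0.09 m and z of bobbin3 in the frame of tray between 0.01 and 0.06 m and x of bobbin4 in the frame of tray between -0.09 and 0.085 m and y of bobbin4 in the frame of tray between -0.09 and 0.09 m and z of bobbin4 in the frame of tray between 0.01 and 0.06 m), for 0.05 s.
2. all four bobbins are in the basket while the tray is still tipped (more than 0.2 rad) (x of bobbin1 in the frame of basket between -0.1 and 0.1 m and y of bobbin1 in the frame of basket between -0.105 and 0.105 m and z of bobbin1 in the frame of basket between 0 and 0.085 m and x of bobbin2 in the frame of basket between -0.1 and 0.1 m and y of bobbin2 in the frame of basket between -0.105 and 0.105 m and z of bobbin2 in the frame of basket between 0 and 0.085 m and x of bobbin3 in the frame of basket between -0.1 and 0.1 m and y of bobbin3 in the frame of basket between -0.105 and 0.105 m and z of bobbin3 in the frame of basket between 0 and 0.085 m and x of bobbin4 in the frame of basket between -0.1 and 0.1 m and y of bobbin4 in the frame of basket between -0.105 and 0.105 m and z of bobbin4 in the frame of basket between 0 and 0.085 m and angle between tray's own z axis and vertical above 0.2 rad), for 0.05 s.
At the end, for the whole second after the job is handed in: All four bobbins lie at rest inside the upright basket, below its rim; the emptied tray rests level (0.05 rad) on top of the pile's upper tray, which still lies on the lower one: within 20 mm lengthways, 14 mm sideways and 0.12 rad of squarely over it, handle on the same side (x of bobbin1 in the frame of basket between -0.1 and 0.1 m and y of bobbin1 in the frame of basket between -0.105 and 0.105 m and z of bobbin1 in the frame of basket between 0 and 0.085 m and x of bobbin2 in the frame of basket between -0.1 and 0.1 m and y of bobbin2 in the frame of basket between -0.105 and 0.105 m and z of bobbin2 in the frame of basket between 0 and 0.085 m and x of bobbin3 in the frame of basket between -0.1 and 0.1 m and y of bobbin3 in the frame of basket between -0.105 and 0.105 m and z of bobbin3 in the frame of basket between 0 and 0.085 m and x of bobbin4 in the frame of basket between -0.1 and 0.1 m and y of bobbin4 in the frame of basket between -0.105 and 0.105 m and z of bobbin4 in the frame of basket between 0 and 0.085 m and linear speed of each of bobbin1, bobbin2, bobbin3, bobbin4, tray below 0.03 m/s and x of tray in the frame of pile_top between -0.02 and 0.02 m and y of tray in the frame of pile_top between -0.014 and 0.014 m and z of tray in the frame of pile_top between 0.034 and 0.046 m and x of tray_handle in the frame of pile_top below -0.09 m and angle between the x axis of tray and the x axis of pile_top, either way round below 0.12 rad and angle between each of tray, pile_top's own z axis and vertical below 0.05 rad and angle between basket's own z axis and vertical below 0.1 rad and height (world z) of pile_top above 0.034 m and height (world z) of pile_bottom below 0.01 m); the robot touches nothing.
It fails at once if the first pot is displaced by more than 40 mm (distance of pot1 from where it was at the start of the episode above 0.04 m).
It fails at once if the second pot is displaced by more than 40 mm (distance of pot2 from where it was at the start of the episode above 0.04 m).
It fails at once if the tape core is displaced by more than 40 mm (distance of tape from where it was at the start of the episode above 0.04 m).
It fails at once if the weaving comb is displaced by more than 40 mm (distance of comb from where it was at the start of the episode above 0.04 m).
It also fails if it takes over 61 s, if anything falls off the work surface, if the arm or the gripper's body presses on something with over 40 N, if the wrist force passes 120 N, or if a joint passes its speed limit or range.

## Working session

There is one attempt and no reset: what is moved stays moved. The work goes in short steps, Python scripts to look and compute and a tool call to move; the robot and the scene stay as the last step left them, time stands still between calls to the robot, and variables do not carry over. Pictures are saved under pics/ and viewed, at most 10 in all, crops included, and the job is handed in when it is done.

Besides the shell and the picture viewer there is one more tool, called after "Emit:" as name([rows], argument=value, ...), one row to a line, values as JSON. move_arm: Moves the arm, as the interface text tells. Its arguments: {"type":"object","properties":{"rows":{"type":"array","items":{"type":"array","items":{"type":"array","items":{"type":"number"}}}},"grip":{"type":"number"},"grip_force":{"type":"number"}},"required":["rows"]}

```bash
mkdir -p pics; python3 - <<'E'
from bench import *
import cv2,pickle
for n in("scene","top"):
    d=get_image(n);cv2.imwrite(f"pics/{n}0.png",d["image"]);pickle.dump(d,open(f"{n}0.pkl","wb"))
    print(n,d["vertical_fov"],d["cx"],d["cy"],d["R"],d["t"])
print(get_obs())
E
```

```text
scene 47.0035256604892 312.1285073760905 237.5342513836253 [[-0.33032521  0.94386029 -0.00360719]
 [ 0.80248324  0.27883109 -0.5275167 ]
 [-0.49689626 -0.17714678 -0.849537  ]] [ 0.19903618 -0.39820243  1.62168377]
top 46.052862447879505 314.37919788468497 241.75902498946476 [[-0.023691   -0.99964572 -0.01213157]
 [-0.99786979  0.02438325 -0.06050908]
 [ 0.06078345  0.01067221 -0.99809392]] [-0.00437675  0.59165378  1.42868333]
{'time': 0.1, 'q': array([ 1.14941322e+00,  4.91527829e-01,  1.55936811e+00,  1.48788425e-05,
        1.09164394e+00, -1.05592486e-01]), 'dq': array([ 0.00222145, -0.00244059, -0.00131236, -0.00052575,  0.00024246,
        0.00150105]), 'joint_efforts': array([ 2.42820766e-03, -6.13623118e+01, -2.58602250e+01,  6.94154087e-02,
        4.70840838e-02, -9.37613345e-05]), 'position': array([0.19399798, 0.59393101, 0.21410946]), 'tcp_rot': array([-4.93953976e-01, -3.10225430e+00,  1.43103518e-03]), 'wrist_force': array([-0.4046838 , -1.38977623,  0.03303713]), 'moment': array([-0.04012693,  0.01483444,  0.00248036]), 'finger_force': 0.0, 'opening': 0.09464831619757738}
```

View pics/top0.png

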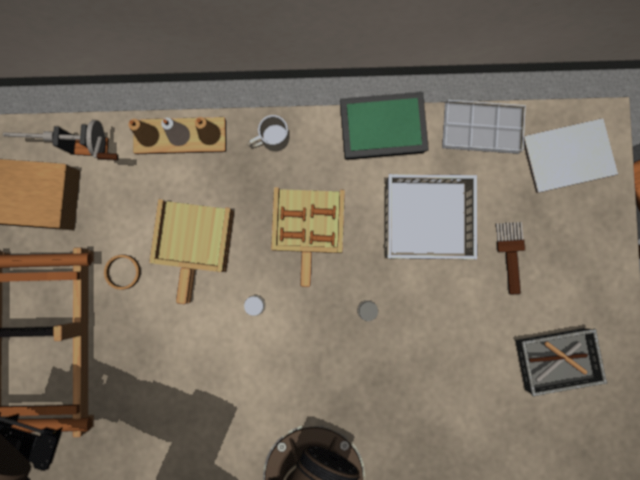

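View pics/scene0.png

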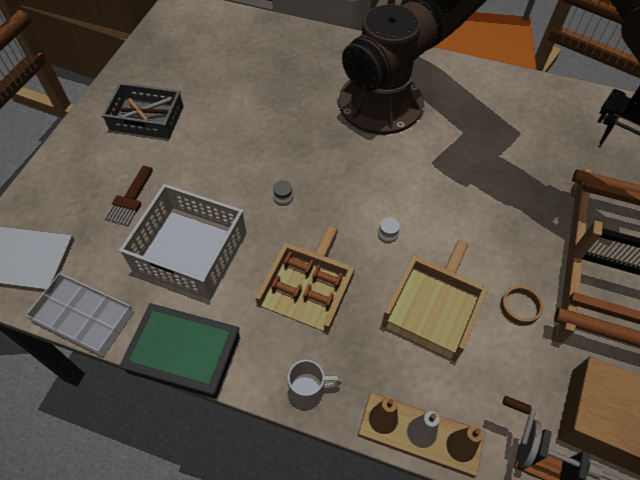

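The top view shows the loaded tray at about (308,220) with its handle end at (306,285). The pile is at (190,236) with its handle end at (184,300), and the basket is at (431,217). Both open ends point up the image (+x). I'll enlarge these for accurate readings.

```bash
python3 - <<'E'
import cv2,numpy as np
i=cv2.imread("pics/top0.png")
a=cv2.resize(i[180:310,145:345],None,fx=4,fy=4,interpolation=cv2.INTER_CUBIC)
cv2.imwrite("pics/c1.png",a)
b=cv2.resize(i[165:325,350:530],None,fx=3.6,fy=3.6,interpolation=cv2.INTER_CUBIC)
cv2.imwrite("pics/c2.png",b)
E
```

```text
(no output)
```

View pics/c1.png

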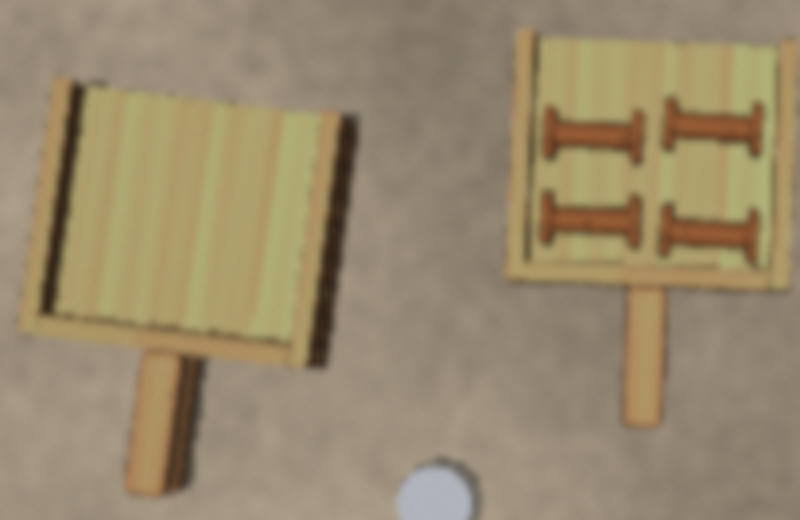

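View pics/c2.png

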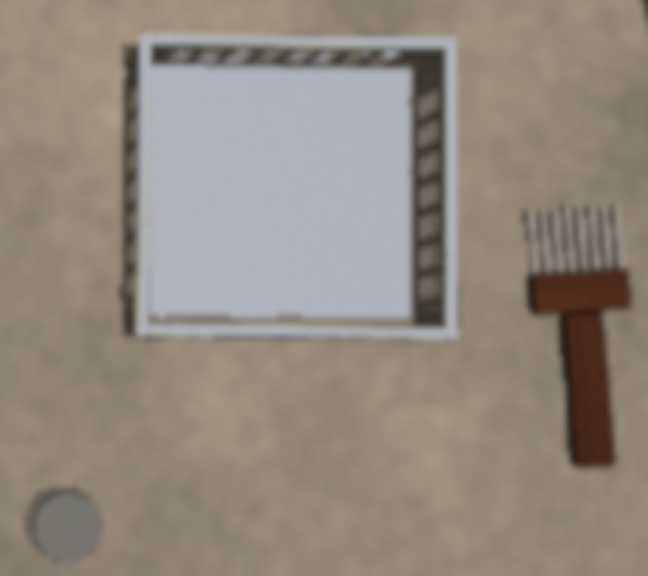

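The crops give sharp rim corners for both trays and for the basket. Next I fit the poses from those corners, using the known rim heights and sizes.

```bash
cat > h.py <<'E'
import numpy as np,pickle,cv2
from scipy.optimize import least_squares
from scipy.spatial.transform import Rotation as Ro
def proj(d,X):
    f=240/np.tan(np.radians(d["vertical_fov"])/2); c=X@np.array(d["R"]).T+d["t"]
    return c[:,:2]/c[:,2:]*f+[d["cx"],d["cy"]]
def fit(d,px,loc,x0):
    px=np.array(px,float);loc=np.array(loc,float)
    def W(p):
        c,s=np.cos(p[2]),np.sin(p[2]);X=loc.copy()
        X[:,0]=p[0]+c*loc[:,0]-s*loc[:,1];X[:,1]=p[1]+s*loc[:,0]+c*loc[:,1];return X
    r=least_squares(lambda p:(proj(d,W(p))-px).ravel(),x0)
    return r.x,np.round(r.fun.reshape(-1,2),1)
E
python3 - <<'E'
from h import *
d=pickle.load(open("top0.pkl","rb"))
c1=lambda P:(np.array(P)+.5)/4-.5+[145,180]
c2=lambda P:(np.array(P)+.5)/3.6-.5+[350,165]
tl=lambda z:[[.08,.09,z+.04],[.08,-.09,z+.04],[-.08,.09,z+.04],[-.08,-.09,z+.04],[-.17,.013,z+.038],[-.17,-.013,z+.038]]
print(fit(d,c1([[516,30],[795,38],[506,279],[789,289],[624,426],[662,426]]),tl(0),[.7,0,0]))
print(fit(d,c1([[57,76],[343,112],[20,330],[308,365],[127,492],[165,494]]),tl(.04),[.7,.3,0]))
print(fit(d,c2([[137,34],[458,36],[459,338],[137,336]]),[[.1,.105,.1],[.1,-.105,.1],[-.1,-.105,.1],[-.1,.105,.1]],[.7,-.3,0]))
for P in [c1([[436,500]]),c2([[65,524]])]: print(fit(d,P,[[0,0,.042]],[.5,0,0])[0])
print(Ro.from_rotvec([-4.93953976e-01, -3.10225430e+00,  1.43103518e-03]).as_matrix().round(3))
E
```

```text
(array([ 0.6478669 , -0.00280163, -0.05534007]), array([[-0.5, -0.5],
       [ 0.6, -0.4],
       [-0.3,  0.2],
       [ 0.3, -0.1],
       [-0.5,  0.2],
       [ 0.4,  0.5]]))
(array([ 0.61303124,  0.28575076, -0.14696062]), array([[-0.3, -0.6],
       [ 0.3, -0.8],
       [-0.1,  0.1],
       [ 0.4,  0.4],
       [-0.7,  0. ],
       [ 0.3,  0.9]]))
(array([ 0.64143461, -0.30587617, -0.03292431]), array([[ 1.1,  0.7],
       [-1.3,  0.8],
       [-0.9, -0.6],
       [ 1. , -0.8]]))
[0.4358814  0.13704622 0.        ]
[ 0.41545445 -0.14795007  0.        ]
[[-0.951  0.311 -0.   ]
 [ 0.311  0.951 -0.001]
 [ 0.    -0.001 -1.   ]]
```

Sizes fit within about 1 px. Now I'll move above the handle, then turn half round so that tool x points along tray +x.

Emit:
move_arm([
  [[-0.0253,-0.0228,0,0,0,0],[-0.0253,-0.0228,0,0,0,0],[-0.0253,-0.0228,0,0,0,0],[-0.0253,-0.0228,0,0,0,0],[-0.0253,-0.0228,0,0,0,0],[-0.0253,-0.0228,0,0,0,0],[-0.0253,-0.0228,0,0,0,0],[-0.0253,-0.0228,0,0,0,0],[-0.0253,-0.0228,0,0,0,0],[-0.0253,-0.0228,0,0,0,0]],
], grip=0.095, grip_force=60)

```text
time: 1.1
position: [0.3642, 0.2975, 0.2145]
tcp_rot: [-0.494, -3.102, 0.0]
wrist_force: [-0.1, -0.3, -0.4]
opening: 0.0951
finger_force: 0.0
```

Emit:
move_arm([
  [[-0.0253,-0.0228,0,0,0,0],[-0.0253,-0.0228,0,0,0,0],[-0.0253,-0.0228,0,0,0,0],[-0.0253,-0.0228,0,0,0,0],[-0.0253,-0.0228,0,0,0,0],[-0.0253,-0.0228,0,0,0,0],[-0.0253,-0.0228,0,0,0,0],[-0.0253,-0.0228,0,0,0,0],[-0.0253,-0.0228,0,0,0,0],[-0.0253,-0.0228,0,0,0,0]],
])

```text
time: 2.1
position: [0.5338, 0.0022, 0.2144]
tcp_rot: [-0.494, -3.102, -0.0]
wrist_force: [0.5, 0.9, -0.3]
opening: 0.0949
finger_force: 0.0
```

Emit:
move_arm([
  [[0,0,0,0,0,0.144],[0,0,0,0,0,0.144],[0,0,0,0,0,0.144],[0,0,0,0,0,0.144],[0,0,0,0,0,0.144],[0,0,0,0,0,0.144],[0,0,0,0,0,0.144],[0,0,0,0,0,0.144],[0,0,0,0,0,0.144],[0,0,0,0,0,0.144]],
])

```text
time: 3.1
position: [0.5333, 0.0035, 0.2144]
tcp_rot: [-2.423, -1.999, 0.0]
wrist_force: [-0.1, -0.1, -0.1]
opening: 0.095
finger_force: 0.0
```

Emit:
move_arm([
  [[0,0,0,0,0,0.144],[0,0,0,0,0,0.144],[0,0,0,0,0,0.144],[0,0,0,0,0,0.144],[0,0,0,0,0,0.144],[0,0,0,0,0,0.144],[0,0,0,0,0,0.144],[0,0,0,0,0,0.144],[0,0,0,0,0,0.144],[0,0,0,0,0,0.144],[0,0,0,0,0,0]],
])

```text
time: 4.2
position: [0.5333, 0.0035, 0.2144]
tcp_rot: [-3.14, 0.089, 0.001]
wrist_force: [0.2, -0.0, 0.5]
opening: 0.0952
finger_force: 0.0
```

```bash
cat >> h.py <<'E'
def goal(x,y,z,yaw,tilt=0):
    # tool pose with tool x along tray x; z=TCP height
    R=Ro.from_euler("ZY",[yaw,tilt])*Ro.from_matrix(np.diag([1,-1,-1.]))
    return np.array([x,y,z]),R
def delta(o,g):
    R=Ro.from_rotvec(o["tcp_rot"]); return R.inv().apply(g[0]-o["position"]).round(4),(R.inv()*g[1]).as_rotvec().round(4)
def st(o):
    print("t",o["time"],"pos",o["position"].round(4),"R",Ro.from_rotvec(o["tcp_rot"]).as_matrix().round(3).tolist(),"q",o["q"].round(2),"F",o["wrist_force"].round(1),"M",o["moment"].round(2),"op",round(o["opening"],4))
def tcp_of(x,y,yaw,a=-.115): return x+a*np.cos(yaw),y+a*np.sin(yaw)
E
python3 - <<'E'
from bench import *
from h import *
o=get_obs();st(o)
X=tcp_of(.6479,-.0028,-.0553);print(X,delta(o,goal(*X,.008,-.0553)))
w=get_image("wrist");pickle.dump(w,open("w1.pkl","wb"))
cv2.imwrite("pics/w1.png",w["image"])
# predicted handle outline
c,s=np.cos(-.0553),np.sin(-.0553)
L=np.array([[-.17,.013,.038],[-.17,-.013,.038],[-.08,.013,.038],[-.08,-.013,.038],[-.08,.09,.04],[-.08,-.09,.04]])
W=np.c_[.6479+c*L[:,0]-s*L[:,1],-.0028+s*L[:,0]+c*L[:,1],L[:,2]];print(proj(w,W).round(0))
E
```

```text
t 4.2 pos [0.5333 0.0035 0.2144] R [[0.998, -0.056, -0.0], [-0.056, -0.998, 0.0], [-0.001, -0.0, -1.0]] q [-0.12  0.36  1.78  0.    1.    1.51] F [ 0.2 -0.   0.5] M [-0.    0.14  0.01] op 0.0952
(np.float64(0.533075795368311), np.float64(0.0035562591750172485)) (array([-1.000e-04, -0.000e+00,  2.064e-01]), array([-0.0001,  0.0005, -0.0011]))
[[308. 265.]
 [332. 265.]
 [307. 183.]
 [332. 183.]
 [232. 184.]
 [408. 184.]]
```

View pics/w1.png

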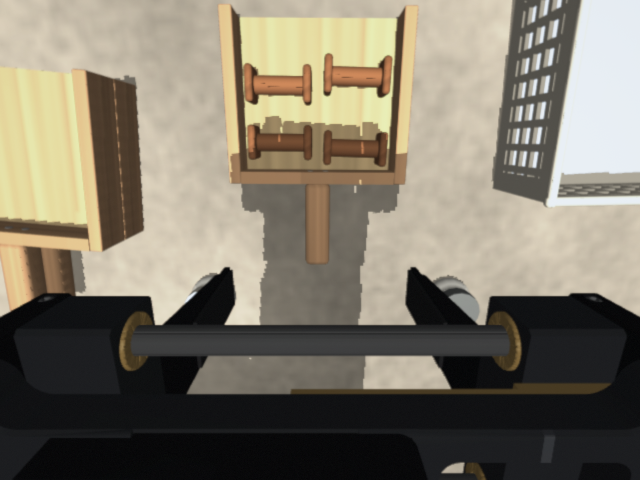

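The wrist view shows the handle at px 306–329, row 263. The prediction was 308–332, row 265, so they agree within about 2 mm. Descending and gripping.

Emit:
move_arm([
  [[0,0,0.03,0,0,0],[0,0,0.03,0,0,0],[0,0,0.03,0,0,0],[0,0,0.03,0,0,0],[0,0,0.03,0,0,0],[0,0,0.025,0,0,0],[0,0,0.02,0,0,0],[0,0,0.01,0,0,0],[0,0,0.001,0,0,0],[0,0,0,0,0,0]],
])

```text
time: 5.25
position: [0.5337, 0.0035, 0.0091]
tcp_rot: [-3.14, 0.083, -0.001]
wrist_force: [0.7, 0.4, -0.5]
opening: 0.0949
finger_force: 0.0
```

Emit:
move_arm([
  [[0,0,0,0,0,0],[0,0,0,0,0,0],[0,0,0,0,0,0],[0,0,0,0,0,0],[0,0,0,0,0,0],[0,0,0,0,0,0],[0,0,0,0,0,0],[0,0,0,0,0,0]],
], grip=0.0, grip_force=60)

```text
time: 6.05
position: [0.5334, 0.0035, 0.0086]
tcp_rot: [-3.14, 0.085, 0.0]
wrist_force: [-0.4, 0.6, -0.5]
opening: 0.0361
finger_force: 0.0
```

Emit:
move_arm([
  [[0,0,-0.003,0,0,0],[0,0,-0.006,0,0,0],[0,0,-0.01,0,0,0],[0,0,-0.01,0,0,0],[0,0,-0.006,0,0,0],[0,0,-0.003,0,0,0],[0,0,0,0,0,0],[0,0,0,0,0,0]],
])

```text
time: 6.85
position: [0.5333, 0.0035, 0.0466]
tcp_rot: [-3.14, 0.085, 0.0]
wrist_force: [-0.2, 0.5, -2.5]
opening: 0.0255
finger_force: 60.0
```

```bash
python3 - <<'E'
from bench import *
from h import *
st(get_obs())
w=get_image("wrist");s=get_image("scene")
i=np.hstack([w["image"][:300,150:500],cv2.resize(s["image"][215:345,240:380],(323,300))])
cv2.imwrite("pics/w2.png",i)
E
```

```text
t 6.85 pos [0.5333 0.0035 0.0466] R [[0.999, -0.054, -0.0], [-0.054, -0.999, 0.0], [-0.0, -0.0, -1.0]] q [-0.12  0.6   1.94  0.    0.6   1.51] F [-0.2  0.5 -2.5] M [0.02 0.43 0.  ] op 0.0255
```

View pics/w2.png

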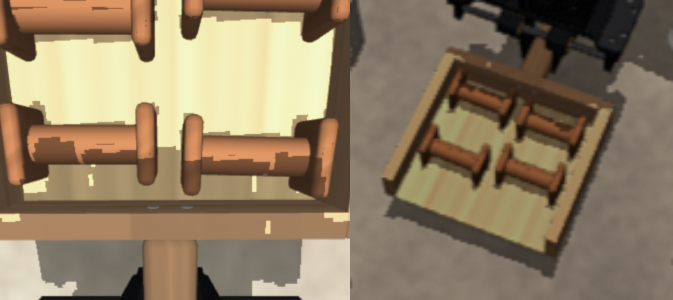

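The tray is lifted with all four bobbins aboard. The fingers may have closed while the lift was already starting, so I'll lift higher and measure the tray's pose in the hand.

Emit:
move_arm([
  [[0,0,-0.005,0,0,0],[0,0,-0.01,0,0,0],[0,0,-0.015,0,0,0],[0,0,-0.015,0,0,0],[0,0,-0.015,0,0,0],[0,0,-0.015,0,0,0],[0,0,-0.015,0,0,0],[0,0,-0.015,0,0,0],[0,0,-0.015,0,0,0],[0,0,-0.01,0,0,0],[0,0,-0.005,0,0,0],[0,0,0,0,0,0]],
])

```text
time: 8.15
position: [0.5335, 0.0035, 0.1822]
tcp_rot: [-3.14, 0.085, -0.002]
wrist_force: [0.7, 0.8, -2.3]
opening: 0.0257
finger_force: 60.0
```

```bash
python3 - <<'E'
from bench import *
from h import *
o=get_obs();st(o)
s=get_image("scene");t=get_image("top")
pickle.dump((o,s,t),open("m.pkl","wb"))
L=np.array([[.08,.09,.04],[.08,-.09,.04],[-.08,.09,.04],[-.08,-.09,.04],[.08,.09,0],[.08,-.09,0],[.08,-.078,.04],[.08,.078,.04]])
# prediction, grip at bar centre, level
L[:,2]+=.1-.1
c,sn=np.cos(-.0545),np.sin(-.0545);x,y=o["position"][:2]+.115*np.array([c,sn])
W=np.c_[x+c*L[:,0]-sn*L[:,1],y+sn*L[:,0]+c*L[:,1],L[:,2]+o["position"][2]-.007]
for d in(s,t):print(proj(d,W).round(1).tolist())
def crop(d):
    p=proj(d,W).mean(0).astype(int);x0,y0=p-[62,75];print(x0,y0);return cv2.resize(d["image"][y0:y0+150,x0:x0+130],None,fx=3,fy=3,interpolation=cv2.INTER_CUBIC)
cv2.imwrite("pics/m.png",np.hstack([crop(s),crop(t)]))
E
```

```text
t 8.15 pos [0.5335 0.0035 0.1822] R [[0.999, -0.054, 0.001], [-0.054, -0.999, -0.0], [0.001, -0.0, -1.0]] q [-0.12  0.4   1.82  0.    0.92  1.51] F [ 0.7  0.8 -2.3] M [-0.01  0.41  0.01] op 0.0257
[[329.9, 289.5], [245.6, 258.5], [358.3, 224.9], [278.7, 198.0], [329.5, 298.5], [247.7, 268.2], [251.0, 260.5], [324.1, 287.3]]
[[266.4, 174.1], [347.1, 176.4], [263.8, 245.7], [345.1, 248.1], [268.0, 177.2], [346.3, 179.4], [341.7, 176.2], [271.7, 174.2]]
233 185
244 118
```

View pics/m.png

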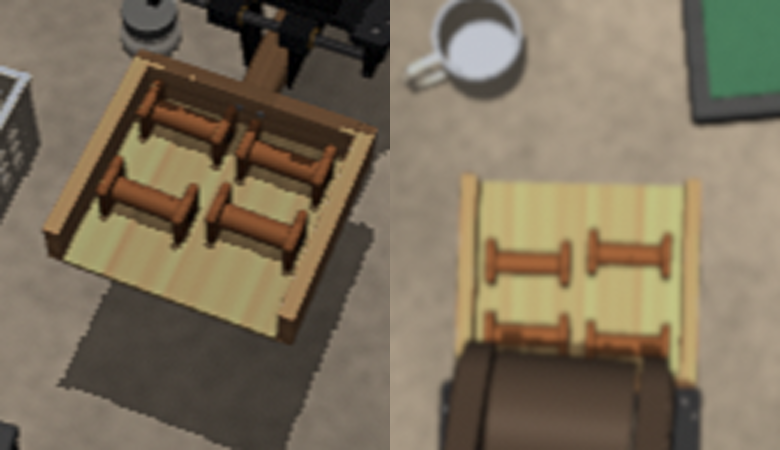

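```bash
python3 - <<'E'
from h import *
o,s,t=pickle.load(open("m.pkl","rb"))
Ls=np.array([[-.08,-.09,.04],[-.08,.09,.04],[.08,-.09,.04],[.08,.09,0],[.08,-.09,0]])
Ps=np.array([[139,52],[377,128],[45,231],[290,343],[50,256]])
Lt=np.array([[.08,.09,.04],[.08,-.09,.04]]);Pt=np.array([[69,174],[310,180]])
u=lambda P,a:(P+.5)/3-.5+a
def res(p):
    R=Ro.from_euler("ZY",p[3:5])
    return np.r_[(proj(s,R.apply(Ls)+p[:3])-u(Ps,[233,185])).ravel(),(proj(t,R.apply(Lt)+p[:3])-u(Pt,[244,118])).ravel()]
r=least_squares(res,[.65,0,.17,-.05,0]);J=np.linalg.inv(r.jac.T@r.jac)
print(r.x.round(4),np.sqrt(np.diag(J)).round(4)*.6,r.fun.round(1))
R=Ro.from_rotvec(o["tcp_rot"]);print("tray origin in tool",R.inv().apply(r.x[:3]-o["position"]))
E
```

```text
[ 0.6469 -0.0025  0.1626 -0.0467 -0.016 ] [0.00084 0.00054 0.00144 0.00492 0.0174 ] [ 0.1 -0.7 -0.2  0.1 -0.8 -0.8  0.7  1.1 -0.6  0.6 -0.2  0.6 -0.5  0.2]
tray origin in tool [ 1.13461841e-01 -6.49602492e-05  1.97194435e-02]
```

The tray is level within about 1°, and its underside is 20 mm below the TCP, so it is gripped somewhat high on the bar but firmly. Carrying it gently to the basket.

Emit:
move_arm([
  [[-0.0014,0.0037,0,0,0,-0.001],[-0.0028,0.0073,0,0,0,-0.001],[-0.0042,0.011,0,0,0,-0.001],[-0.0057,0.0147,0,0,0,-0.001],[-0.0057,0.0147,0,0,0,-0.001],[-0.0057,0.0147,0,0,0,-0.001],[-0.0057,0.0147,0,0,0,-0.001],[-0.0057,0.0147,0,0,0,-0.001],[-0.0057,0.0147,0,0,0,-0.001],[-0.0057,0.0147,0,0,0,-0.001],[-0.0057,0.0147,0,0,0,-0.001],[-0.0057,0.0147,0,0,0,-0.001]],
])

```text
time: 9.45
position: [0.4655, -0.149, 0.1815]
tcp_rot: [-3.141, 0.067, 0.0]
wrist_force: [-0.0, 0.0, -2.5]
opening: 0.0253
finger_force: 60.0
```

Emit:
move_arm([
  [[-0.0057,0.0147,0,0,0,-0.001],[-0.0057,0.0147,0,0,0,-0.001],[-0.0057,0.0147,0,0,0,-0.001],[-0.0057,0.0147,0,0,0,-0.001],[-0.0057,0.0147,0,0,0,-0.001],[-0.0057,0.0147,0,0,0,-0.001],[-0.0057,0.0147,0,0,0,-0.001],[-0.0057,0.0147,0,0,0,-0.001],[-0.0057,0.0147,0,0,0,-0.001],[-0.0042,0.011,0,0,0,0],[-0.0028,0.0073,0,0,0,0],[-0.0014,0.0037,0,0,0,0]],
])

```text
time: 10.65
position: [0.4005, -0.3003, 0.1815]
tcp_rot: [-3.141, 0.053, 0.0]
wrist_force: [-0.1, -0.6, -1.7]
opening: 0.026
finger_force: 60.0
```

Emit:
move_arm([
  [[0,0,0.005,0,0,0],[0,0,0.01,0,0,0],[0,0,0.01,0,0,0],[0,0,0.01,0,0,0],[0,0,0.005,0,0,0],[0,0,0,0,0,0],[0,0,0,0,0,0]],
])

```text
time: 11.35
position: [0.4011, -0.2997, 0.1416]
tcp_rot: [-3.141, 0.052, 0.0]
wrist_force: [-0.8, -0.3, -2.2]
opening: 0.0261
finger_force: 60.0
```

```bash
python3 - <<'E'
from bench import *
from h import *
o=get_obs();st(o)
R=Ro.from_rotvec(o["tcp_rot"]);print("lip",R.apply([.1935,0,.0145])+o["position"])
print(delta(o,goal(.398,-.298,.143,-.033)))
s=get_image("scene")
cv2.imwrite("pics/b.png",cv2.resize(s["image"][150:330,90:330],None,fx=3,fy=3,interpolation=cv2.INTER_CUBIC))
E
```

```text
t 11.35 pos [ 0.4011 -0.2997  0.1416] R [[0.999, -0.033, -0.0], [-0.033, -0.999, 0.0], [-0.0, -0.0, -1.0]] q [-0.77  0.41  1.94  0.    0.79  0.83] F [-0.8 -0.3 -2.2] M [-0.01  0.42 -0.  ] op 0.0261
lip [ 0.59449309 -0.30609187  0.12705789]
(array([-0.0032, -0.0016, -0.0014]), array([-0.0002,  0.    , -0.0001]))
```

View pics/b.png

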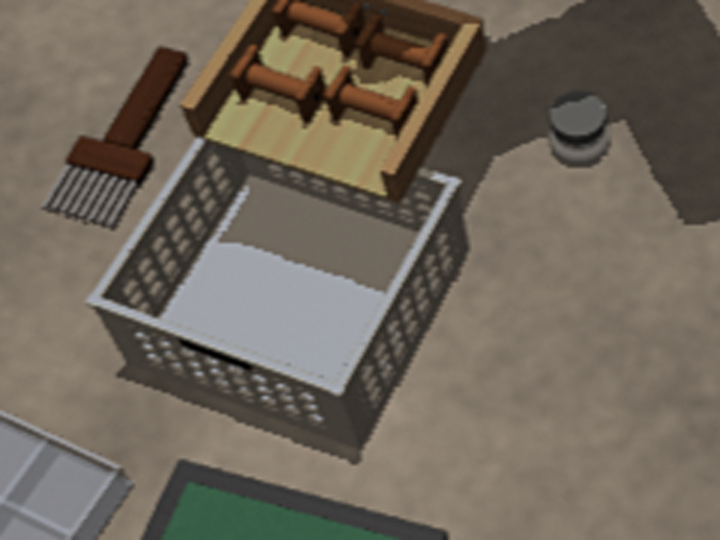

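All four bobbins are aboard and the lip is well inside the basket's outline. Tipping about the lip.

Emit:
move_arm([
  [[0.0007,0,-0.0077,0,-0.04,0],[0.0007,0,-0.0077,0,-0.04,0],[0.0007,0,-0.0077,0,-0.04,0],[0.0007,0,-0.0077,0,-0.04,0],[0.0007,0,-0.0077,0,-0.04,0],[0.0007,0,-0.0077,0,-0.04,0],[0.0007,0,-0.0077,0,-0.04,0],[0.0007,0,-0.0077,0,-0.04,0],[0.0007,0,-0.0077,0,-0.04,0],[0.0007,0,-0.0077,0,-0.04,0],[0.0007,0,-0.0077,0,-0.04,0],[0.0007,0,-0.0077,0,-0.04,0]],
])

```text
time: 12.6
position: [0.4294, -0.3007, 0.2298]
tcp_rot: [-3.044, 0.051, 0.745]
wrist_force: [-0.2, 0.6, -2.1]
opening: 0.0256
finger_force: 60.0
```

Emit:
move_arm([
  [[0.0007,0,-0.0077,0,-0.04,0],[0.0007,0,-0.0077,0,-0.04,0],[0.0007,0,-0.0077,0,-0.04,0],[0.0007,0,-0.0077,0,-0.04,0],[0.0007,0,-0.0077,0,-0.04,0],[0.0007,0,-0.0077,0,-0.04,0],[0.0007,0,-0.0077,0,-0.04,0],[0.0007,0,-0.0077,0,-0.04,0],[0,0,0,0,0,0],[0,0,0,0,0,0],[0,0,0,0,0,0],[0,0,0,0,0,0]],
])

```text
time: 13.8
position: [0.4689, -0.302, 0.276]
tcp_rot: [-2.882, 0.048, 1.217]
wrist_force: [-0.4, 0.4, -1.9]
opening: 0.0256
finger_force: 60.0
```

```bash
python3 - <<'E'
from bench import *
from h import *
o=get_obs();st(o)
R=Ro.from_rotvec(o["tcp_rot"]);print("lip",R.apply([.1935,0,.0145])+o["position"])
s=get_image("scene");t=get_image("top")
a=cv2.resize(s["image"][120:310,90:280],(400,400));b=cv2.resize(t["image"][150:300,360:510],(400,400))
cv2.imwrite("pics/b2.png",np.hstack([a,b]))
E
```

```text
t 13.8 pos [ 0.4689 -0.302   0.276 ] R [[0.697, -0.033, -0.716], [-0.023, -0.999, 0.024], [-0.717, 0.0, -0.697]] q [-0.53  0.67  1.28 -0.37  1.91  1.09] F [-0.4  0.4 -1.9] M [-0.06 -0.41 -0.05] op 0.0256
lip [ 0.59339701 -0.30621011  0.12725662]
```

View pics/b2.png

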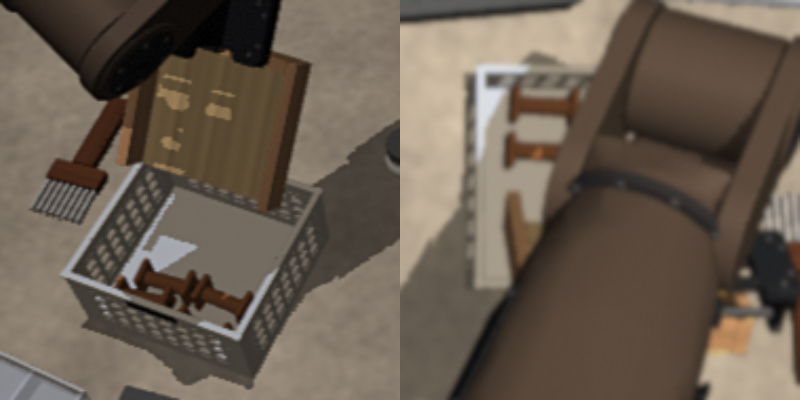

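The tray is empty, and the bobbins visible between the two views lie in the basket. Levelling, lifting, then going on to the pile.

Emit:
move_arm([
  [[-0.0005,0,0.0155,0,0.08,0],[-0.0005,0,0.0155,0,0.08,0],[-0.0005,0,0.0155,0,0.08,0],[-0.0005,0,0.0155,0,0.08,0],[-0.0005,0,0.0155,0,0.08,0],[-0.0005,0,0.0155,0,0.08,0],[-0.0005,0,0.0155,0,0.08,0],[-0.0005,0,0.0155,0,0.08,0],[-0.0005,0,0.0155,0,0.08,0],[-0.0005,0,0.0155,0,0.08,0]],
])

```text
time: 14.9
position: [0.4002, -0.2997, 0.1414]
tcp_rot: [3.14, -0.053, 0.006]
wrist_force: [0.3, 0.6, -2.3]
opening: 0.0256
finger_force: 60.0
```

Emit:
move_arm([
  [[0,0,-0.01,0,0,0],[0,0,-0.02,0,0,0],[0,0,-0.02,0,0,0],[0,0,-0.01,0,0,0],[0,-0.01,0,0,0,0],[0,-0.02,0,0,0,0],[0,-0.03,0,0,0,0],[0,-0.03,0,0,0,0],[0,-0.03,0,0,0,0],[0,-0.03,0,0,0,0],[0,-0.02,0,0,0,0],[0,-0.01,0,0,0,0]],
])

```text
time: 16.1
position: [0.406, -0.1177, 0.201]
tcp_rot: [-3.141, 0.049, 0.003]
wrist_force: [-0.3, -0.3, -1.9]
opening: 0.0259
finger_force: 60.0
```

```bash
python3 - <<'E'
from bench import *
from h import *
o=get_obs();st(o)
print(delta(o,goal(.5007,.3024,.1795,-.147)))
s=get_image("scene");t=get_image("top")
a=cv2.resize(s["image"][170:310,110:260],(400,373));b=cv2.resize(t["image"][165:270,378:488],(391,373))
cv2.imwrite("pics/b3.png",np.hstack([a,b]))
E
```

```text
t 16.1 pos [ 0.406  -0.1177  0.201 ] R [[1.0, -0.031, -0.002], [-0.031, -1.0, 0.001], [-0.002, -0.0, -1.0]] q [-0.44  0.22  2.04 -0.    0.88  1.16] F [-0.3 -0.3 -1.9] M [-0.    0.32 -0.  ] op 0.0259
(array([ 0.0815, -0.4229,  0.0216]), array([-0.0004,  0.0017,  0.1155]))
```

View pics/b3.png

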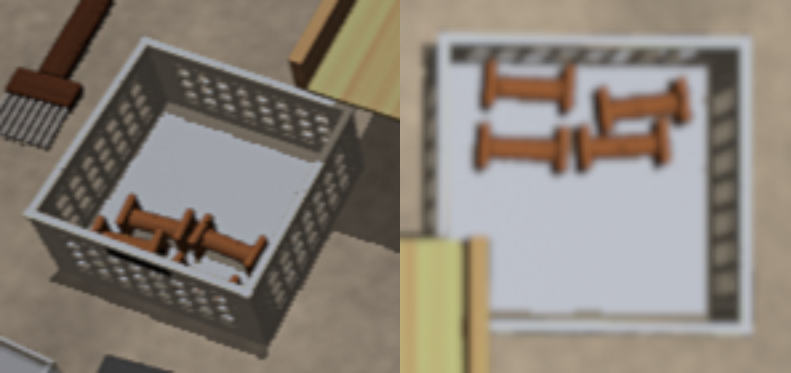

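All four bobbins lie flat in the basket; the top view shows them at its far end, well clear of the walls. On to the pile.

Emit:
move_arm([
  [[0.001,-0.005,0,0,0,0],[0.002,-0.01,0,0,0,0],[0.003,-0.015,0,0,0,0],[0.0039,-0.02,0,0,0,0],[0.0039,-0.02,0,0,0,0],[0.0039,-0.02,0,0,0,0],[0.0039,-0.02,0,0,0,0],[0.0039,-0.02,0,0,0,0],[0.0039,-0.02,0,0,0,0],[0.0039,-0.02,0,0,0,0],[0.0039,-0.02,0,0,0,0],[0.0039,-0.02,0,0,0,0]],
])

```text
time: 17.4
position: [0.4548, 0.0896, 0.2012]
tcp_rot: [-3.141, 0.054, 0.0]
wrist_force: [-0.1, -0.8, -1.5]
opening: 0.0258
finger_force: 60.0
```

Emit:
move_arm([
  [[0.0039,-0.02,0,0,0,0],[0.0039,-0.02,0,0,0,0],[0.0039,-0.02,0,0,0,0],[0.0039,-0.02,0,0,0,0.01],[0.0039,-0.02,0,0,0,0.01],[0.0039,-0.02,0,0,0,0.015],[0.0039,-0.02,0,0,0,0.02],[0.0039,-0.02,0,0,0,0.02],[0.0039,-0.02,0,0,0,0.02],[0.003,-0.015,0,0,0,0.02],[0.002,-0.01,0,0,0,0],[0,0,0,0,0,0]],
])

```text
time: 18.6
position: [0.508, 0.2913, 0.2009]
tcp_rot: [-3.133, 0.231, 0.0]
wrist_force: [-0.1, 0.0, -2.5]
opening: 0.0259
finger_force: 60.0
```

```bash
python3 - <<'E'
from bench import *
from h import *
o=get_obs();st(o)
print(delta(o,goal(.5007,.3024,.1795,-.147)))
d=pickle.load(open("scene0.pkl","rb"))
L=np.array([[.08,.09,.04],[.08,-.09,.04],[-.08,.09,.04],[-.08,-.09,.04],[-.17,.013,.038],[-.17,-.013,.038]])
print(proj(d,Ro.from_euler("z",-.147).apply(L)+[.613,.2858,.04]).round(0).tolist())
E
```

```text
t 18.6 pos [0.508  0.2913 0.2009] R [[0.989, -0.147, -0.0], [-0.147, -0.989, 0.0], [-0.0, 0.0, -1.0]] q [0.41 0.45 1.67 0.   1.02 2.13] F [-0.1  0.  -2.5] M [-0.01  0.37  0.05] op 0.0259
(array([-0.0089, -0.0099,  0.0214]), array([ 0.    ,  0.0003, -0.0002]))
[[462.0, 347.0], [382.0, 310.0], [486.0, 286.0], [410.0, 253.0], [466.0, 242.0], [456.0, 237.0]]
```

Hovering near the pile. As an independent check on the pile pose, I'll refine it by aligning the projected outline with the image edges in both first pictures.

```bash
python3 - <<'E'
from h import *
from scipy.ndimage import map_coordinates
from scipy.optimize import minimize
D={n:pickle.load(open(n+"0.pkl","rb")) for n in("scene","top")}
def seg(a,b,n=60): return np.linspace(a,b,n)
def outl(z):
    o=[[.08,.09],[-.08,.09],[-.08,-.09],[.08,-.09]];i=[[.08,.078],[-.068,.078],[-.068,-.078],[.08,-.078]]
    h=[[-.08,.013],[-.17,.013],[-.17,-.013],[-.08,-.013]]
    P=[]
    for s,zz in((o,.04),(i,.04),(h,.038)):
        for a,b in zip(s,s[1:]):P.append(seg([*a,zz+z],[*b,zz+z]))
    return np.vstack(P)
def run(z,x0,cams):
    G={}
    for n in cams:
        g=cv2.GaussianBlur(D[n]["image"].astype(np.float32),(0,0),1.0)
        m=np.sqrt(sum(cv2.Sobel(g[...,c],5,1,0)**2+cv2.Sobel(g[...,c],5,0,1)**2 for c in range(3)));G[n]=np.minimum(m,np.percentile(m,97))
    L=outl(z)
    def f(p):
        W=Ro.from_euler("z",p[2]).apply(L)+[p[0],p[1],0]
        return -sum(map_coordinates(G[n],proj(D[n],W).T[::-1],order=1).mean() for n in cams)
    best=min((minimize(f,np.array(x0)+[a,b,0],method="Nelder-Mead",options=dict(initial_simplex=np.array(x0)+[a,b,0]+np.array([[0,0,0],[.004,0,0],[0,.004,0],[0,0,.03]]))) for a in(-.006,0,.006) for b in(-.006,0,.006)),key=lambda r:r.fun)
    return best.x.round(4),round(best.fun,1)
for cams in(["scene"],["top"],["scene","top"]):
    print(cams,"pile",run(.04,[.613,.2858,-.147],cams),"tray",run(0,[.648,-.003,-.055],cams))
E
```

```text
['scene'] pile (array([ 0.6159,  0.293 , -0.1364]), np.float64(-125.6)) tray (array([ 0.6639, -0.0022, -0.0672]), np.float64(-169.2))
['top'] pile (array([ 0.6167,  0.2752, -0.1086]), np.float64(-163.9)) tray (array([ 0.6622, -0.0021, -0.0685]), np.float64(-91.2))
['scene', 'top'] pile (array([ 0.6154,  0.2884, -0.1546]), np.float64(-246.5)) tray (array([ 0.6634, -0.0022, -0.0675]), np.float64(-259.6))
```

The edge check agrees to about 3 mm. Lowering to just above the pile.

Emit:
move_arm([
  [[-0.004,-0.0055,0,0,0,0],[-0.0041,-0.0055,0.01,0,0,0],[0,0,0.015,0,0,0],[0,0,0.015,0,0,0],[0,0,0.015,0,0,0],[0,0,0.015,0,0,0],[0,0,0.01,0,0,0],[0,0,0.006,0,0,0],[0,0,0.004,0,0,0],[0,0,0,0,0,0],[0,0,0,0,0,0]],
])

```text
time: 19.7
position: [0.5016, 0.3028, 0.1117]
tcp_rot: [-3.133, 0.233, -0.001]
wrist_force: [0.3, 0.6, -1.6]
opening: 0.0257
finger_force: 60.0
```

Emit:
move_arm([
  [[0,0,0.001,0,0,0],[0,0,0.001,0,0,0],[0,0,0.001,0,0,0],[0,0,0.001,0,0,0],[0,0,0,0,0,0],[0,0,0,0,0,0]],
])

```text
time: 20.3
position: [0.5014, 0.3027, 0.1073]
tcp_rot: [-3.133, 0.233, -0.0]
wrist_force: [0.2, 0.2, -0.7]
opening: 0.0258
finger_force: 60.0
```

Emit:
move_arm([
  [[0,0,0.001,0,0,0],[0,0,0.001,0,0,0],[0,0,0.001,0,0,0],[0,0,0,0,0,0],[0,0,0,0,0,0]],
])

```text
time: 20.8
position: [0.5014, 0.3026, 0.1043]
tcp_rot: [-3.133, 0.233, 0.0]
wrist_force: [0.5, 0.5, -1.3]
opening: 0.0256
finger_force: 60.0
```

```bash
python3 - <<'E'
from bench import *
from h import *
st(get_obs())
E
```

```text
t 20.8 pos [0.5014 0.3026 0.1043] R [[0.989, -0.148, -0.0], [-0.148, -0.989, 0.0], [-0.0, -0.0, -1.0]] q [0.43 0.57 1.77 0.   0.81 2.15] F [ 0.5  0.5 -1.3] M [0.03 0.32 0.01] op 0.0256
```

Emit:
move_arm([
  [[0,0,0.001,0,0,0],[0,0,0.001,0,0,0],[0,0,0.001,0,0,0],[0,0,0,0,0,0],[0,0,0,0,0,0]],
])

```text
time: 21.3
position: [0.5015, 0.3027, 0.1013]
tcp_rot: [-3.133, 0.233, -0.0]
wrist_force: [0.5, 0.6, -2.5]
opening: 0.0256
finger_force: 60.0
```

Emit:
move_arm([
  [[0,0,0.001,0,0,0],[0,0,0.001,0,0,0],[0,0,0,0,0,0],[0,0,0,0,0,0]],
])

```text
time: 21.7
position: [0.5014, 0.3027, 0.0993]
tcp_rot: [-3.133, 0.233, -0.0]
wrist_force: [0.0, 0.2, -2.2]
opening: 0.0255
finger_force: 60.0
```

```bash
python3 - <<'E'
from bench import *
from h import *
st(get_obs())
E
```

```text
t 21.7 pos [0.5014 0.3027 0.0993] R [[0.989, -0.148, 0.0], [-0.148, -0.989, 0.0], [-0.0, -0.0, -1.0]] q [0.43 0.57 1.77 0.   0.8  2.15] F [ 0.   0.2 -2.2] M [-0.04  0.36  0.05] op 0.0255
```

Emit:
move_arm([
  [[0,0,0.001,0,0,0],[0,0,0,0,0,0],[0,0,0,0,0,0]],
])

```text
time: 22.0
position: [0.5014, 0.3027, 0.0983]
tcp_rot: [-3.133, 0.232, -0.0]
wrist_force: [0.3, -0.1, -2.0]
opening: 0.0259
finger_force: 60.0
```

Emit:
move_arm([
  [[0,0,0.001,0,0,0],[0,0,0,0,0,0],[0,0,0,0,0,0]],
])

```text
time: 22.3
position: [0.5014, 0.3026, 0.0973]
tcp_rot: [-3.133, 0.233, 0.0]
wrist_force: [0.3, 0.4, -1.6]
opening: 0.0255
finger_force: 60.0
```

Emit:
move_arm([
  [[0,0,0.001,0,0,0],[0,0,0,0,0,0],[0,0,0,0,0,0]],
])

```text
time: 22.6
position: [0.5014, 0.3027, 0.0963]
tcp_rot: [-3.133, 0.233, -0.0]
wrist_force: [-0.2, 0.7, -2.8]
opening: 0.0257
finger_force: 60.0
```

Emit:
move_arm([
  [[0,0,0.001,0,0,0],[0,0,0,0,0,0],[0,0,0,0,0,0]],
])

```text
time: 22.9
position: [0.5014, 0.3027, 0.0953]
tcp_rot: [-3.133, 0.233, 0.0]
wrist_force: [0.7, 0.7, -2.4]
opening: 0.0259
finger_force: 60.0
```

Emit:
move_arm([
  [[0,0,0.001,0,0,0],[0,0,0,0,0,0],[0,0,0,0,0,0]],
])

```text
time: 23.2
position: [0.5014, 0.3027, 0.0943]
tcp_rot: [-3.133, 0.233, 0.0]
wrist_force: [0.5, -1.4, -2.3]
opening: 0.0259
finger_force: 60.0
```

```bash
python3 - <<'E'
from bench import *
from h import *
st(get_obs())
E
```

```text
t 23.2 pos [0.5014 0.3027 0.0943] R [[0.989, -0.148, -0.0], [-0.148, -0.989, 0.0], [-0.0, -0.0, -1.0]] q [0.43 0.58 1.78 0.   0.79 2.15] F [ 0.5 -1.4 -2.3] M [-0.05  0.34  0.01] op 0.0259
```

Emit:
move_arm([
  [[0,0,0.001,0,0,0],[0,0,0.001,0,0,0],[0,0,0,0,0,0],[0,0,0,0,0,0]],
])

```text
time: 23.6
position: [0.5015, 0.3027, 0.0928]
tcp_rot: [-3.133, 0.232, -0.001]
wrist_force: [-2.3, -0.8, 6.1]
opening: 0.026
finger_force: 60.0
```

Emit:
move_arm([
  [[0,0,0.001,0,0,0],[0,0,0.001,0,0,0],[0,0,0,0,0,0],[0,0,0,0,0,0]],
])

```text
time: 24.0
position: [0.5016, 0.3029, 0.0921]
tcp_rot: [-3.132, 0.232, -0.003]
wrist_force: [-6.8, -1.8, 19.6]
opening: 0.0255
finger_force: 60.0
```

Emit:
move_arm([
  [[0,0,0.001,0,0,0],[0,0,0,0,0,0],[0,0,0,0,0,0]],
])

```text
time: 24.3
position: [0.5015, 0.303, 0.0912]
tcp_rot: [-3.132, 0.232, -0.003]
wrist_force: [-8.2, -1.3, 20.5]
opening: 0.0258
finger_force: 60.0
```

```bash
python3 - <<'E'
from bench import *
from h import *
o=get_obs();st(o)
s=get_image("scene");pickle.dump((o,s),open("p.pkl","wb"))
cv2.imwrite("pics/p.png",s["image"])
# silhouette of tray stack: front -y vertical corner: wood column extent
hsv=cv2.cvtColor(s["image"],cv2.COLOR_BGR2HSV)
X=Ro.from_euler("z",-.148)
for z in(.12,.08,0):print(z,proj(s,X.apply([[.08,.09,z],[.08,-.09,z],[-.08,.09,z],[-.08,-.09,z]])+[.6137,.286,0]).round(1).tolist())
E
```

```text
t 24.3 pos [0.5015 0.303  0.0912] R [[0.989, -0.147, 0.002], [-0.147, -0.989, 0.001], [0.002, -0.001, -1.0]] q [0.43 0.58 1.78 0.   0.78 2.15] F [-8.2 -1.3 20.5] M [-0.4   1.14  0.06] op 0.0258
0.12 [[466.1, 340.7], [383.6, 302.6], [491.3, 277.8], [412.9, 244.3]]
0.08 [[461.6, 347.8], [381.7, 310.6], [486.3, 286.3], [410.3, 253.4]]
0 [[453.3, 360.9], [378.0, 325.2], [477.2, 301.9], [405.3, 270.2]]
```

Contact came at TCP z of about 0.0935. I'll relieve the load slightly and release.

Emit:
move_arm([
  [[0,0,-0.001,0,0,0],[0,0,-0.0008,0,0,0],[0,0,0,0,0,0],[0,0,0,0,0,0]],
])

```text
time: 24.75
position: [0.5016, 0.3029, 0.0915]
tcp_rot: [-3.132, 0.233, -0.001]
wrist_force: [-1.7, 1.3, 7.4]
opening: 0.0258
finger_force: 60.0
```

```bash
python3 - <<'E'
from bench import *
from h import *
st(get_obs())
E
```

```text
t 24.75 pos [0.5016 0.3029 0.0915] R [[0.989, -0.148, 0.001], [-0.148, -0.989, 0.001], [0.001, -0.001, -1.0]] q [0.43 0.58 1.78 0.   0.78 2.15] F [-1.7  1.3  7.4] M [0.13 0.49 0.02] op 0.0258
```

Emit:
move_arm([
  [[0,0,-0.0006,0,0,0],[0,0,0,0,0,0],[0,0,0,0,0,0]],
])

```text
time: 25.05
position: [0.5015, 0.3026, 0.0916]
tcp_rot: [-3.133, 0.233, 0.0]
wrist_force: [0.2, 0.5, 1.9]
opening: 0.026
finger_force: 60.0
```

Emit:
move_arm([
  [[0,0,0,0,0,0],[0,0,0,0,0,0],[0,0,0,0,0,0],[0,0,0,0,0,0],[0,0,0,0,0,0],[0,0,0,0,0,0],[0,0,0,0,0,0],[0,0,0,0,0,0]],
], grip=0.07)

```text
time: 25.85
position: [0.5014, 0.3027, 0.0917]
tcp_rot: [-3.133, 0.233, -0.0]
wrist_force: [-0.4, 0.2, -0.2]
opening: 0.0698
finger_force: 0.0
```

Emit:
move_arm([
  [[0,0,-0.005,0,0,0],[0,0,-0.015,0,0,0],[0,0,-0.03,0,0,0],[0,0,-0.03,0,0,0],[0,0,-0.03,0,0,0],[0,0,-0.03,0,0,0],[-0.015,0,-0.02,0,0,0],[-0.015,0,0,0,0,0],[0,0,0,0,0,0]],
])

```text
time: 26.75
position: [0.47, 0.3072, 0.2517]
tcp_rot: [-3.133, 0.231, 0.0]
wrist_force: [-0.1, 0.7, -0.2]
opening: 0.0695
finger_force: 0.0
```

```bash
cat > chk.py <<'E'
from h import *
from bench import *
from scipy.ndimage import map_coordinates
o=get_obs();st(o)
s=get_image("scene");s0=pickle.load(open("scene0.pkl","rb"));w=get_image("wrist")
pickle.dump((o,s,w),open("e.pkl","wb"))
# intensity profile along the front -y / +y vertical edges and the back rim: coarse ASCII-free check
# cross-correlate tray patch of initial pile (rim z=.08) rectified vs now (rim z=.12)
def rect(d,z,im=None,p=(.6137,.286,-.148)):
    u,v=np.meshgrid(np.linspace(-.2,.11,311),np.linspace(-.12,.12,241))
    L=np.c_[u.ravel(),v.ravel(),np.full(u.size,0)]
    P=proj(d,Ro.from_euler("z",p[2]).apply(L)+[p[0],p[1],z]).astype(np.float32).reshape(241,311,2)
    return cv2.remap(d["image"],P,None,cv2.INTER_CUBIC)
a=rect(s0,.08);b=rect(s,.12);cv2.imwrite("pics/ra.png",a);cv2.imwrite("pics/rb.png",b)
def ed(i):
    g=cv2.GaussianBlur(cv2.cvtColor(i,6).astype(np.float32),(0,0),2);return np.hypot(cv2.Sobel(g,5,1,0),cv2.Sobel(g,5,0,1))
for A,B,n in((a,b,"grey"),(ed(a),ed(b),"edge")):
    f=lambda i:i if i.ndim==2 else cv2.cvtColor(i,6).astype(np.float32)
    M=np.eye(2,3,dtype=np.float32)
    cc,M=cv2.findTransformECC(f(A),f(B),M,cv2.MOTION_EUCLIDEAN,(3,300,1e-6),None,5)
    c=np.array([200,120.]);print(n,"cc",round(cc,3),"shift mm at origin",(M[:,:2]@c+M[:,2]-c).round(1),"yaw",round(float(np.arctan2(M[1,0],M[0,0])),3))
E
python3 chk.py
```

```text
t 26.75 pos [0.47   0.3072 0.2517] R [[0.989, -0.147, -0.0], [-0.147, -0.989, 0.0], [-0.0, -0.0, -1.0]] q [0.46 0.36 1.67 0.   1.11 2.18] F [-0.1  0.7 -0.2] M [-0.02  0.16 -0.02] op 0.0695
grey cc 0.608 shift mm at origin [ 4.2 -4.1] yaw 0.001
edge cc 0.78 shift mm at origin [ 3.8 -4.1] yaw 0.001
```

Edge alignment puts the placed tray within about 4 mm and 0.001 rad of the pile's original outline. As a height and level check, I'll compare wrist and scene views rectified at the expected rim plane.

```bash
cat > c2.py <<'E'
import re
src=open("chk.py").read().split("a=rect")[0];exec(src)
def ed(i):
    g=cv2.GaussianBlur(cv2.cvtColor(i,6).astype(np.float32),(0,0),2);return np.minimum(np.hypot(cv2.Sobel(g,5,1,0),cv2.Sobel(g,5,0,1)),300)
sl=np.s_[10:231,70:305]  # tray area
for z in(.105,.11,.115,.12,.125,.13,.135):
    A,B=ed(rect(s,z))[sl],ed(rect(w,z))[sl]
    q=[]
    for P in(np.s_[:,:118],np.s_[:,118:]): q.append(np.corrcoef(A[P].ravel(),B[P].ravel())[0,1].round(3))
    print(z,np.corrcoef(A.ravel(),B.ravel())[0,1].round(3),"back/front halves",q)
E
python3 c2.py
```

```text
t 26.85 pos [0.4713 0.307  0.2509] R [[0.989, -0.147, -0.001], [-0.147, -0.989, -0.001], [-0.001, 0.001, -1.0]] q [ 0.46  0.37  1.67 -0.    1.11  2.18] F [-0.3  0.6 -0.3] M [-0.05  0.21 -0.01] op 0.0698
0.105 0.151 back/front halves [np.float64(0.19), np.float64(0.124)]
0.11 0.147 back/front halves [np.float64(0.207), np.float64(0.102)]
0.115 0.147 back/front halves [np.float64(0.249), np.float64(0.07)]
0.12 0.139 back/front halves [np.float64(0.269), np.float64(0.039)]
0.125 0.115 back/front halves [np.float64(0.245), np.float64(0.016)]
0.13 0.101 back/front halves [np.float64(0.196), np.float64(0.025)]
0.135 0.109 back/front halves [np.float64(0.173), np.float64(0.051)]
```

Back rim sits at 0.12 as expected; the front isn't conclusive from the wrist camera. I'll clear the arm out of the top view and repeat with both fixed cameras.

Emit:
move_arm([
  [[0,0.02,0,0,0,0],[0,0.04,0,0,0,0],[0,0.04,0,0,0,0],[0,0.04,0,0,0,0],[0,0.04,0,0,0,0],[0,0.04,0,0,0,0],[0,0.04,0,0,0,0],[0,0.02,0,0,0,0],[0,0,0,0,0,0]],
])

```text
time: 27.85
position: [0.4304, 0.028, 0.2512]
tcp_rot: [3.132, -0.238, -0.001]
wrist_force: [0.4, 0.8, 0.6]
opening: 0.0702
finger_force: 0.0
```

```bash
sed -i 's/get_image("wrist")/get_image("top")/' chk.py; python3 c2.py; cat >> c2.py <<'E'
t0=pickle.load(open("top0.pkl","rb"))
for n,d0,d in(("scene",s0,s),("top",t0,w)):
    A,B=rect(d0,.08),rect(d,.12)
    g=lambda i:cv2.cvtColor(i,6).astype(np.float32)
    for mode in(1,2):
        M=np.eye(2,3,dtype=np.float32)
        cc,M=cv2.findTransformECC(g(A),g(B),M,mode,(3,300,1e-6),None,5)
        print(n,round(cc,3),[(M[:,:2]@np.array(c)+M[:,2]-c).round(1).tolist() for c in([280,120.],[120,30.],[120,210.])])
E
python3 c2.py | tail -4
```

```text
t 27.85 pos [0.4304 0.028  0.2512] R [[0.989, -0.151, -0.001], [-0.151, -0.989, -0.0], [-0.001, 0.0, -1.0]] q [-0.09  0.17  1.95 -0.    1.02  1.63] F [0.4 0.8 0.6] M [-0.02  0.16 -0.01] op 0.0702
0.105 0.038 back/front halves [np.float64(0.005), np.float64(0.073)]
0.11 0.063 back/front halves [np.float64(0.058), np.float64(0.065)]
0.115 0.072 back/front halves [np.float64(0.087), np.float64(0.052)]
0.12 0.065 back/front halves [np.float64(0.09), np.float64(0.033)]
0.125 0.049 back/front halves [np.float64(0.087), np.float64(0.001)]
0.13 -0.008 back/front halves [np.float64(0.002), np.float64(-0.027)]
0.135 -0.061 back/front halves [np.float64(-0.078), np.float64(-0.053)]
scene 0.972 [[3.9, -4.0], [4.1, -4.3], [3.8, -4.3]]
scene 0.973 [[4.0, -4.0], [4.0, -4.4], [3.8, -4.4]]
top 0.926 [[2.6, -4.4], [3.9, -6.8], [1.3, -6.8]]
top 0.93 [[2.8, -4.2], [1.9, -7.2], [4.1, -6.5]]
```

Both cameras agree (scene cc 0.97). The placed tray is level and its yaw matches. It is offset about 4 mm lengthways and 4–6 mm sideways, inside the 20 and 14 mm limits.

```bash
python3 -c "
from bench import *
print(hand_in())"
```

```text
the job is handed in; nothing more can be done
None
```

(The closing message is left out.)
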